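# Index the candle carousel to the next candle and lock it

### The arm

A 7-joint arm with a two-finger parallel gripper is mounted at the origin on a cart in front of the work surface, level with it; the furniture and walls round the work are solid. World frame = base frame: x ahead of the robot, y to its left, z up, the work surface at z = 0. Lengths are in mm, angles in rad, forces in N, time in s.
With the tool pointing down it reaches from about 425 to 950 mm from the base axis. Payload 16.7 kg.
Tool frame: the origin (TCP) lies where the fingers leave the gripper's body, on its centre line; the fingertips stand 97 mm ahead of it and the grasp point (between the pads) lies 78 mm ahead of it (grip_point_offset is the distance from the TCP to the grasp point, in mm); z points along the fingers, y is the direction in which the jaws open and shut (so a half turn about z gives the same grasp; the last joint's range is limited). The gripper opens to 94 mm and grips with 3 to 60 N. Pads are 16 mm wide; open, the fingers measure 119 mm over their backs; the gripper's body (75 mm by 177 mm) begins 78 mm behind the grasp point.
Start: joints at [1.153, 0.426, 0.074, 1.606, -0.034, 1.111, -0.067], TCP at [179.231, -650.736, 302.667] pointing down, gripper open.
Joint ranges: [-2.85, 2.85], [-0.5, 2.14], [-1.23, 1.37], [0.21, 2.46], [-1.02, 4.16], [0.16, 2.05], [-2.73, 2.73]. Speed limits (rad/s): [1.89, 1.89, 2.39, 2.39, 3.01, 3.01, 3.01].

### API

Orientations are given as a 3x3 rotation matrix whose columns are the frame's x, y, z axes.
In Python, from cell import state, camera, get_calibration, job_done, search_frame, silhouettes, mark_of, grip_point_offset gives the robot as it stands.
- The arm moves only by the shell command python3 -m pendant 'ROWS' [FORCE]. ROWS is JSON, a list that holds one entry, the list of rows, each a list of 7 numbers: the shift along the tool's x, y, z in mm, then the turn, a rotation vector about the tool's x, y, z in degrees, then the opening, from 0 (shut) to 1 (fully open). In form: [[[dx, dy, dz, ax, ay, az, jaw], ...]]. A call has 1 to 20 rows; each row shifts and turns the commanded pose from where the row before left it, along the tool's axes as they then stand; what a row does not reach is not made up. A row lasts 1/12 s, in which the tool goes at most 41.7 mm and 7.16 degrees, less where a joint would pass 70% of its speed; a pose out of reach is approached as far as the arm can. A call is refused whole if a number of a shift passes 41.7 or a number of a turn 7.16, either way. A call with a gripper value outside its range is refused whole. The fingers move at their own pace and stop on an object; FORCE is the grip in N (left out, the last holds). Time passes only in rows, so rows that do not move let the fingers close. It gives the time, the measured TCP pose, the force and the opening at its end, in the units of the state.
- state(): the state, without advancing time (a new reading comes with each control period).
- camera(name): name is "scene" or "side" or "wrist"; returns (picture, depth): 480x640x3 uint8, red, green, blue; 480x640 float32, mm along the optical axis (not along the pixel's ray), 0 where there is no reading.
- get_calibration(name): a dict with "mtx" (3x3 intrinsics, pixels), "pose" (4x4, takes a point from camera to world coordinates); the wrist camera has in their place "tool_from_camera" (4x4, takes a point from camera to tool coordinates, whose origin is the TCP and whose axes are the flange's). Camera axes: x right, y down, z forward; pixel columns grow to the right and rows downward; lengths in mm; the calibration is good to about 2 mm. A picture is of the moment at which its call begins: read the wrist's pose just before it. get_calibration takes no time and is no camera call.
- job_done(): hands the job in, once; it reports no verdict.
Trained networks look in the newest picture that a camera, given by its name, has taken for a name from the list of things; names that differ only in an ending like _2 or _b are one class to them, and where a whole thing is asked for, a point or a joint stands for the part that bears it (a point fixed in the world has none). Each returns a list of dicts, best first, with "score" (0 to 1); they miss things now and then, are a little off and sometimes report something else, mostly with a low value. They report only what shows in the picture. A call takes as long as a camera call. They do not tell look-alikes from the thing itself.
- search_frame(camera, thing): "position" ([column, row] in pixels, amid what is visible of it).
- silhouettes(camera, thing): "mask" (480x640 bool, what is visible of it) and "position" ([column, row] in pixels, amid what is visible of it).
- mark_of(camera, thing): "position" ([column, row] in pixels: a listed point, or the origin of a listed thing).
The state is a dict: "time": time; "joint_positions": joint angles; "joint_vel": joint speeds; "effort": joint torques, N m; "ee_pos": TCP position; "tcp_rot": TCP orientation; "contact_force": force on the tool from outside, world axes, zero at the start; "ft_torque": the same for the moment, N m; "gripper_width": finger opening in mm.
Only numpy, scipy, OpenCV 4.12 (cv2) and the standard library are available. Lean on these libraries where they do the work, as an engineer would, in place of code of your own. Each camera call takes 0.05 s, during which the arm holds its last target.

### The job

Bring the cream shell candle on the indexing carousel round to the working place at the brass pointer and lock it there: draw the sprung index pin by its orange T-handle and park it up with a part turn, push the carousel round by the spokes of its hub handle, and have the pin back down, sprung fully home in the bore for that place. Do not touch the candles, do not force the carousel hard against its pin, and leave the other things on the table where they are.

Things in the scene. Friction and masses are not known exactly. Their poses are not given: they have to be found in the camera images.
- stand: Dark green cast stand of the carousel, fixed to the table. Origin on the table, under the carousel's vertical axis; -x points to the brass pointer and the working place. Angles run counter-clockwise from above, from its +x. The plunger bracket stands at -120 deg, 112 to 176 mm from the axis; its square boss, 32 mm wide, ends 94 mm above the table.
- carousel: Aluminium carousel disc, 286 mm across, top 46 mm above the table on the stand's axis (friction 0.1 N m, to 0.5 with the pin riding). Origin as the stand's; at the start its axes agree with the stand's. Three 13 mm bores at 0, 120 and -120 deg, 128 mm from the axis, one under the pin; three candles on black pads half-way between, 63 mm from the axis. Each bore brings one candle to the pointer.
- hub_axis (a point): On the carousel's axis, 132 mm above the table, in the middle of its hub handle: three level steel spokes, 10 mm thick, turning with the disc, at 0, 120 and -120 deg in the disc's frame (above the bores, between the candles). They run from a hub of 19 mm radius, top 145 mm above the table, to black balls of 20 mm diameter centred 58 mm from the axis.
- plunger (a joint): Lift of the sprung index pin (m): 0 fully home in a bore; 0.012 when its flat tip (10 mm thick, edge bevelled by 1 mm) rides on the disc; 0.015 parked; 0.019 upper stop. Spring and weight push it down with 5 N at home, 10 N drawn. A riding pin snaps into the next bore that passes slowly under it and locks the disc (play 0.8 deg).
- t_handle (a joint): Turn of the T-handle about the pin (rad): 0 at home to 1.35 at its stop, counter-clockwise from above. Under 15 mm of lift a cross pin lies in the boss's slot and it cannot turn. Lifted 16 to 18 mm, turned by 0.6 to 1.3 and let down, it rests on the boss: parked, 3 mm clear of the disc. Turned back to within 0.1 of 0 it falls into the slot and the pin springs down.
- t_grip (a point): Centre of the orange T-handle's bar, 60 mm long, 14 mm thick, 22 mm high; 124 mm above the table when the pin is home, rising with it. At turn 0 the bar lies square to the disc's radius (along -30 deg in the stand's frame); the point's y axis runs along the bar. Below the bar 19 mm are free down to the boss.
- work_place (a point): Centre of the working place, at rubber pad height (49 mm above the table), 63 mm from the axis towards the brass pointer; fixed to the stand. A brown candle stands there at the start.
- cream_shell_mid (a point): Centre, half-way up, of the cream-coloured shell candle (52 x 78 x 46 mm, loose on its rubber pad, its top with the bow 95 mm above the table); at the start it stands at the place 120 deg to one or the other side of the working place.
- brown_shell_a_mid (a point): Centre of the brown shell candle that stands at the working place at the start (52 x 78 x 45 mm, loose).
- brown_shell_b_mid (a point): Centre of the other brown shell candle (50 x 76 x 44 mm, loose), on the third place.
- scent_bottle: Amber dropper bottle, 36 mm thick, 105 mm high, a bystander; origin at its foot.
- seal_stamp: Brass seal stamp with a dark turned handle, 28 mm thick, 82 mm high, standing, a bystander; origin at its foot.
- wick_spool: Spool of wick, 52 mm, 36 mm high, a bystander; origin at its foot.
Mind the look-alikes: they are no part of the job. What is shaped like the part that bears cream_shell_mid but purple is not meant.

How it is judged (in metres and radians):
On the way, in this order (a step that is already met when the one before it is completed fails the run):
1. the index pin is drawn clear of the disc while the carousel is still at its old place (value of joint plunger above 0.013 m and angle between the x axis of carousel and the x axis of stand, either way round below 0.1 rad), for 0.1 s.
2. the carousel is turned off its old place (angle between the x axis of carousel and the x axis of stand, either way round above 0.3 rad), for 0.1 s.
At the end, for the whole second after the job is handed in: The cream candle's centre is within 20 mm of the working place, the index pin is home to within 2 mm, its T-handle turned back (within 0.2 rad), the carousel at rest, and all three candles stand upright (within 0.15 rad) on the disc (horizontal distance between cream_shell_mid and work_place below 0.02 m and value of joint plunger below 0.002 m and value of joint t_handle below 0.2 rad and angle between each of cream_shell_mid, brown_shell_a_mid, brown_shell_b_mid's own z axis and vertical below 0.15 rad and z of each of cream_shell_mid, brown_shell_a_mid, brown_shell_b_mid in the frame of stand above 0.06 m and angular speed of carousel below 0.05 rad/s); the robot touches nothing.
It fails at once if the robot touches a candle (over 1 N) (contact force between any of the arm, the fingers and cream_shell above 1 N or contact force between any of the arm, the fingers and brown_shell_a above 1 N or contact force between any of the arm, the fingers and brown_shell_b above 1 N).
It fails at once if the bottle, the stamp or the spool is moved by more than 20 mm (distance of any of scent_bottle, seal_stamp, wick_spool from where it was at the start of the episode above 0.02 m).
It fails at once if the carousel is forced: the fingers press on it with over 45 N (contact force between the fingers and carousel above 45 N).
It also fails if it takes over 64 s, if anything falls off the work surface, if the arm or the gripper's body presses on something with over 40 N, if the wrist force passes 120 N, or if a joint passes its speed limit or range.

## Working session

There is one attempt and no reset: what is moved stays moved. The work goes in short steps, Python scripts to look and compute and a shell command to move; the robot and the scene stay as the last step left them, time stands still between calls to the robot, and variables do not carry over. Pictures are saved under pics/ and viewed, and the job is handed in when it is done.

```bash
ls; mkdir -p pics
python3 - <<'E'
from cell import *
import cv2
s=state(); print(s)
for n in ("scene","side"):
    p,d=camera(n); cv2.imwrite(f"pics/{n}0.png",p[:,:,::-1])
    c=get_calibration(n); print(n,c)
print(get_calibration("wrist"), grip_point_offset)
E
```

```text
pics
{'time': 0.0, 'joint_positions': array([ 1.15251576,  0.42672643,  0.07385606,  1.60661452, -0.03409016,
        1.11084628, -0.0670957 ]), 'joint_vel': array([ 1.30292557e-03, -1.21925266e-04,  1.02646687e-04,  1.96838362e-03,
       -3.98063472e-05, -1.87520498e-03,  6.73743139e-04]), 'effort': array([-7.98565143e-04, -9.35819578e+01,  3.66707146e+00, -4.54195189e+01,
       -4.86002129e-02,  2.00794026e-02,  1.72756836e-04]), 'ee_pos': array([ 179.13411639, -650.45191261,  301.97611796]), 'tcp_rot': array([[ 9.64102832e-01,  2.65528753e-01, -4.58416754e-04],
       [ 2.65529126e-01, -9.64102023e-01,  1.25394245e-03],
       [-1.09002746e-04, -1.33065247e-03, -9.99999109e-01]]), 'contact_force': array([-0.01180543,  0.18767278, -0.48884483]), 'ft_torque': array([-0.03597548,  0.00376595,  0.00025078]), 'gripper_width': 94.05112686508096}
scene {'mtx': array([[545.93791797,   0.        , 312.90355078],
       [  0.        , 545.93791797, 245.0526832 ],
       [  0.        ,   0.        ,   1.        ]]), 'pose': array([[-6.66705680e-01, -2.98958673e-01,  6.82735123e-01,
       
[... 636 characters left out ...]
48134e-03, -7.76509326e-01, -6.30076246e-01,
         7.85488648e+02],
       [ 0.00000000e+00,  0.00000000e+00,  0.00000000e+00,
         1.00000000e+00]])}
{'mtx': array([[344.57855907,   0.        , 319.22499535],
       [  0.        , 344.57855907, 242.35144268],
       [  0.        ,   0.        ,   1.        ]]), 'tool_from_camera': array([[-1.55556964e-03, -9.64786025e-01, -2.63031380e-01,
         7.58223380e+01],
       [ 9.99998317e-01, -1.75651947e-03,  5.28828194e-04,
        -6.33011053e-01],
       [-9.72225791e-04, -2.63030115e-01,  9.64787134e-01,
        -8.35711626e+01],
       [ 0.00000000e+00,  0.00000000e+00,  0.00000000e+00,
         1.00000000e+00]])} 78.39999999999999
```

View pics/scene0.png

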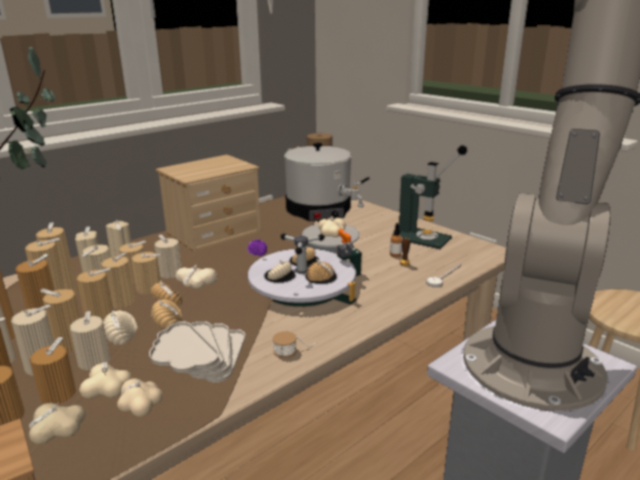

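View pics/side0.png

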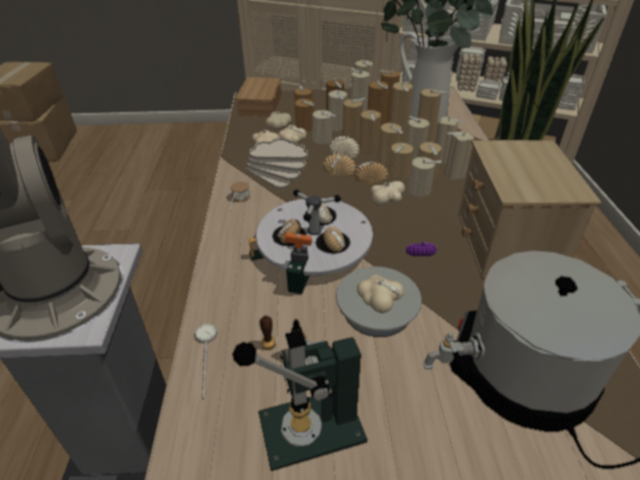

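The scene view shows the carousel near (303,272), with the purple look-alike shell at (257,247). In the side view the carousel is at (315,235), the T-handle at (298,240) and the purple shell at (421,249). Next I'll measure.

```bash
cat > h.py <<'E'
from cell import *
import numpy as np, cv2
def ray(cam,px):
    c=get_calibration(cam); K=c["mtx"]
    if cam=="wrist":
        s=state(); T=np.eye(4); T[:3,:3]=s["tcp_rot"]; T[:3,3]=s["ee_pos"]; P=T@c["tool_from_camera"]
    else: P=c["pose"]
    d=P[:3,:3]@np.array([(px[0]-K[0,2])/K[0,0],(px[1]-K[1,2])/K[1,1],1]); return P[:3,3],d
def atz(cam,px,z):
    o,d=ray(cam,px); return o+d*(z-o[2])/d[2]
def proj(cam,p):
    c=get_calibration(cam); P=np.linalg.inv(c["pose"]); q=P[:3,:3]@p+P[:3,3]; q=c["mtx"]@q; return q[:2]/q[2]
def tri(ms):
    A=np.zeros((3,3));b=np.zeros(3)
    for cam,px in ms:
        o,d=ray(cam,px); d=d/np.linalg.norm(d); M=np.eye(3)-np.outer(d,d); A+=M;b+=M@o
    p=np.linalg.solve(A,b)
    r=[np.linalg.norm(np.cross(p-ray(c,x)[0],ray(c,x)[1]/np.linalg.norm(ray(c,x)[1]))) for c,x in ms]
    return p,max(r)
E
python3 - <<'E'
from h import *
Z=dict(stand=0,hub_axis=132,t_grip=124,work_place=49,cream_shell_mid=72,brown_shell_a_mid=72,scent_bottle=0,seal_stamp=0,wick_spool=0,carousel=0)
pics={}
for n in ("scene","side"):
    p,d=camera(n); pics[n]=p
    for t,z in Z.items():
        for r in mark_of(n,t)[:3]:
            print(n,t,round(r["score"],2),np.round(r["position"],1),atz(n,r["position"],z).round(1))
x=pics["scene"][215:315,230:380]; cv2.imwrite("pics/c1.png",cv2.resize(x,None,fx=5,fy=5,interpolation=3)[:,:,::-1])
x=pics["side"][170:310,225:375]; cv2.imwrite("pics/c2.png",cv2.resize(x,None,fx=4,fy=4,interpolation=3)[:,:,::-1])
E
```

```text
scene stand 0.56 [304.6 285.5] [587.5 121.7   0. ]
scene hub_axis 0.95 [302.3 243.4] [577.5 135.4 132. ]
scene t_grip 0.51 [344.5 232.3] [568.9  -9.3 124. ]
scene work_place 0.79 [319.2 281.1] [511.  137.8  49. ]
scene work_place 0.42 [301.4 285.9] [522.4 187.9  49. ]
scene cream_shell_mid 0.64 [277.6 265. ] [619.2 186.2  72. ]
scene cream_shell_mid 0.54 [255.6 246.8] [752.4 159.5  72. ]
scene brown_shell_a_mid 0.91 [318.9 270.5] [522.1 128.6  72. ]
scene scent_bottle 0.6 [392.5 256.4] [ 546.3 -191.9    0. ]
scene seal_stamp 0.68 [393.2 258.1] [ 537.1 -184.4    0. ]
scene seal_stamp 0.64 [403.2 266. ] [ 482.8 -165.     0. ]
scene wick_spool 0.92 [290.9 346.7] [392.5 331.7   0. ]
scene carousel 0.84 [300.1 284.1] [601.8 125.4   0. ]
side stand 0.66 [322.2 210.6] [620.5 270.9   0. ]
side stand 0.62 [314.8 247.2] [594.3 118.2   0. ]
side hub_axis 0.64 [316.  200.4] [599.7 134.5 132. ]
side t_grip 0.78 [301.5 239.3] [563.1   3.  124. ]
side work_place 0.58 [291.7 230.5] [538.6 127.4  49. ]
side cream_shell_mid 0.81 [420.2 247.3] [831.7  21.8  72. ]
side cream_shell_mid 0.65 [314.3 245.6] [591.3  41.   72. ]
side cream_shell_mid 0.5 [321.9 212.3] [614.9 167.   72. ]
side brown_shell_a_mid 0.53 [289.4 226.3] [534.1 115.3  72. ]
side seal_stamp 0.64 [268.9 342.6] [ 490.2 -171.7    0. ]
side wick_spool 0.77 [239.1 199.5] [386.4 337.2   0. ]
side carousel 0.74 [317.2 241.6] [601.2 139.6   0. ]
side carousel 0.35 [332.5 229.6] [643.3 186.    0. ]
```

View pics/c1.png

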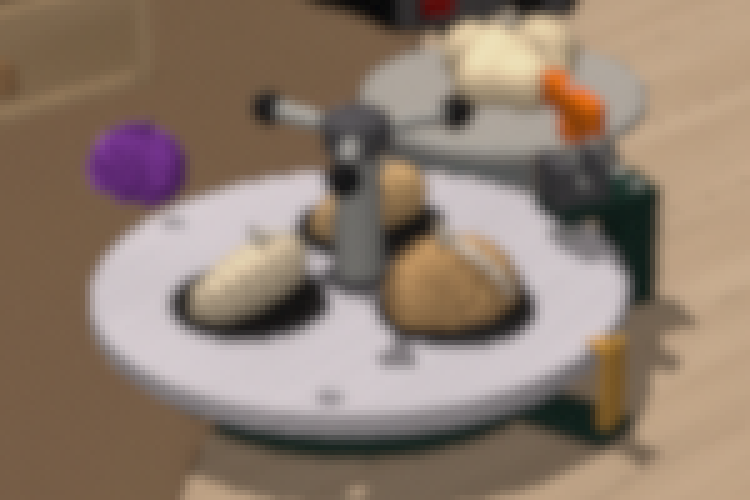

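View pics/c2.png

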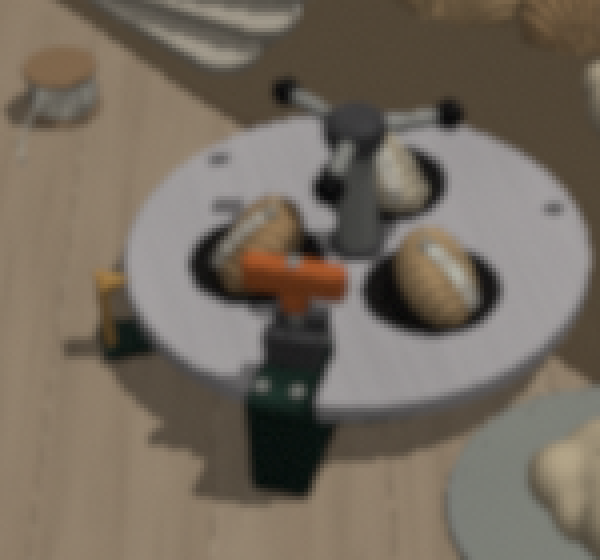

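Two things could be the cream shell: the purple one at scene (257,247), which stands off the disc, and the cream one at scene (278,265), on a disc pad. The one on the disc fits the description, and the crop confirms its colour. Next I'll fit the disc and its bores from depth.

```bash
cat >> h.py <<'E'
def cloud(cam,d):
    c=get_calibration(cam);K=c["mtx"]
    if cam=="wrist":
        s=state(); T=np.eye(4); T[:3,:3]=s["tcp_rot"]; T[:3,3]=s["ee_pos"]; P=T@c["tool_from_camera"]
    else: P=c["pose"]
    v,u=np.mgrid[0:480,0:640]; X=np.stack([(u-K[0,2])/K[0,0]*d,(v-K[1,2])/K[1,1]*d,d],-1)
    W=X@P[:3,:3].T+P[:3,3]; W[d<=0]=np.nan; return W
E
python3 - <<'E'
from h import *
from scipy.optimize import least_squares
for n in ("scene","side"):
    p,d=camera(n); W=cloud(n,d)
    x,y,z=W[...,0],W[...,1],W[...,2]
    reg=(np.hypot(x-590,y-130)<200)
    hsv=cv2.cvtColor(p,cv2.COLOR_RGB2HSV)
    m=reg&(np.abs(z-46)<5)
    cs,_=cv2.findContours(cv2.morphologyEx(m.astype(np.uint8),cv2.MORPH_OPEN,np.ones((3,3))),cv2.RETR_EXTERNAL,cv2.CHAIN_APPROX_NONE)
    c=max(cs,key=cv2.contourArea)[:,0]
    print(n,m.sum(),np.nanmedian(z[m]))
    P=np.array([atz(n,q,46)[:2] for q in c])
    f=least_squares(lambda v:np.hypot(P[:,0]-v[0],P[:,1]-v[1])-v[2],[590,130,143],loss="soft_l1",f_scale=2)
    print(f.x, np.median(np.abs(f.fun)))
    f=least_squares(lambda v:np.hypot(P[:,0]-v[0],P[:,1]-v[1])-143,[590,130],loss="soft_l1",f_scale=2); print(f.x)
    o=(hsv[...,0]<14)&(hsv[...,1]>170)&(hsv[...,2]>120)&reg&(z>90)
    print("orange",o.sum(),np.nanmean(W[o],0),np.nanmax(z[o]), "px",np.argwhere(o).mean(0)[::-1])
    q=W[o]; q=q[q[:,2]>np.nanmax(z[o])-8]; u,s,vt=np.linalg.svd((q-q.mean(0))[:,:2]); print("top",q.mean(0),s,vt[0],np.ptp(q@np.r_[vt[0],0]))
    b=reg&(z>120)&(z<160)&~o; print("hub hi",W[b].mean(0),b.sum())
    br=(hsv[...,0]>14)&(hsv[...,0]<28)&(hsv[...,1]>150)&reg&(np.hypot(x-590,y-130)>135); print("brass",br.sum(),W[br].mean(0))
E
```

```text
scene 3323 45.21684099764775
[571.87656389 152.08305979 118.63833748] 26.507381930420394
[586.20133052 133.88740895]
orange 82 [546.84919398  14.15483073 126.87505717] 135.28484230020536 px [344.13414634 235.98780488]
top [549.9246019   12.68040629 131.59925649] [114.65742646  19.91743891] [-0.95829833  0.28576968] 59.00656103004468
hub hi [585.51384702 124.58019499 134.39822694] 377
brass 67 [435.55564549  96.67777108  32.41929848]
side 5014 45.383583211921064
[621.89388945 107.88010325 116.96700614] 22.864285762619303
[595.52226479 122.80860595]
orange 69 [554.39695798   2.54038467 132.98652084] 136.7310262010211 px [297.31884058 236.39130435]
top [554.39695798   2.54038467 132.98652084] [135.68211446  25.06645186] [ 0.95205526 -0.30592611] 52.24096979654388
hub hi [585.20853765  90.14641093 134.04662377] 620
brass 0 [nan nan nan]<stdin>:20: RuntimeWarning: Mean of empty slice.
  ret = um.true_divide(
```

Run:
```python
from h import *
G={}
for n in ("scene","side"):
    p,d=camera(n); W=cloud(n,d).reshape(-1,3); W=W[np.isfinite(W).all(1)]
    for a in W[(W[:,0]>300)&(W[:,0]<900)&(W[:,1]>-700)&(W[:,1]<350)&(W[:,2]<600)]:
        k=(int(a[0]//60)*60,int(a[1]//60)*60); G[k]=max(G.get(k,0),a[2])
xs=range(300,900,60)
print("     ",*xs)
for y in range(300,-700,-60):
    print(y,*[f"{G.get((x,y),-1):5.0f}" for x in xs])
```

```text
300 360 420 480 540 600 660 720 780 840
300     5    40     3    10     6     5     4    41    54    96
240     4     5     3    48    49    48    48    40    41     8
180     4     3    48   132   136    90    49    45     6     5
120     4     4    49   136   146   145    49    49     4     4
60     4     4    59    89   146   145    51    48    35    46
0     4     5    47   136   138    80    62     9    20    29
-60     4     3     5    94   136    53    76    70    53     6
-120    12    11     3     4     4    53   104   100    53     6
-180    13    12    79    85    46    53    89    90    53    70
-240     5     9    76    96   106     4    52    52    60   226
-300     4    10     3     4    14    17     3   106   157   226
-360     5     5    17   254   255   207     3    81   156   224
-420     4     4   307   309   257   206    14     4   155   220
-480     4     4   303   310    15     4     3     3     4     4
-540     2     2     3     2     2     2     1     0     0     2
-600    -1    -1    -1     0     0     0     0     0     0     0
-660    -1    -1    -1    -1     0     0     0     0     0     0
```

```bash
python3 -m pendant '[[[5,-17,-28,0,0,0,0.5],[5,-17,-28,0,0,0,0.5],[5,-17,-28,0,0,0,0.5],[5,-17,-28,0,0,0,0.5],[5,-17,-28,0,0,0,0.5],[26.5,-20,0,0,0,0,0.5],[26.5,-20,0,0,0,0,0.5],[26.5,-20,0,0,0,0,0.5],[26.5,-20,0,0,0,0,0.5],[26.5,-20,0,0,0,0,0.5],[26.5,-20,0,0,0,0,0.5],[25,-24,0,0,0,0,0.5],[25,-24,0,0,0,0,0.5],[25,-24,0,0,0,0,0.5],[25,-24,0,0,0,0,0.5],[25,-24,0,0,0,0,0.5],[25,-24,0,0,0,0,0.5],[25,-24,0,0,0,0,0.5],[25,-24,0,0,0,0,0.5],[25,-24,0,0,0,0,0.5]]]'
```

```text
time: 3.07
ee_pos: [462.2, -134.6, 443.0]
tcp_rot: [[0.964, 0.265, 0.001], [0.265, -0.964, -0.0], [0.001, 0.0, -1.0]]
contact_force: [-0.0, -1.1, 0.3]
gripper_width: 47.3
```

```bash
python3 -m pendant '[[[25,-25,10,0,0,0,0.5],[25,-25,10,0,0,0,0.5],[25,-25,10,0,0,0,0.5],[25,-25,10,0,0,0,0.5],[25,-25,10,0,0,0,0.5],[23,-26,13,0,0,0,0.5],[0,0,0,0,0,6.34,0.5],[0,0,0,0,0,6.34,0.5],[0,0,0,0,0,6.34,0.5],[0,0,0,0,0,6.34,0.5],[0,0,0,0,0,6.34,0.5],[0,0,0,0,0,0,0.5],[0,0,0,0,0,0,0.5]]]'
python3 - <<'E'
from h import *
s=state(); print(s["joint_positions"].round(2),s["ee_pos"])
p,d=camera("wrist"); cv2.imwrite("pics/w1.png",p[:,:,::-1])
for t,z in dict(hub_axis=132,t_grip=124,work_place=49,cream_shell_mid=72,brown_shell_a_mid=72,stand=0,carousel=0).items():
    for r in mark_of("wrist",t)[:3]: print(t,round(r["score"],2),np.round(r["position"],1),atz("wrist",r["position"],z).round(1))
W=cloud("wrist",d);hsv=cv2.cvtColor(p,cv2.COLOR_RGB2HSV)
o=(hsv[...,0]<14)&(hsv[...,1]>170)&(hsv[...,2]>120)&(np.abs(W[...,2]-130)<25)&(np.hypot(W[...,0]-552,W[...,1]-8)<60)
q=W[o]; zt=np.percentile(q[:,2],90); q=q[q[:,2]>zt-6]; print(len(q),zt)
r=cv2.minAreaRect(q[:,:2].astype(np.float32)); print("bar",r,q.mean(0))
E
```

```text
time: 4.15
ee_pos: [564.3, 48.7, 379.8]
tcp_rot: [[0.961, -0.277, 0.0], [-0.277, -0.961, -0.0], [0.0, -0.0, -1.0]]
contact_force: [-0.2, -0.2, -0.5]
gripper_width: 47.1
[ 0.22  0.22 -0.5   1.73  0.11  1.21 -2.16] [564.34574054  48.74037711 379.789425  ]
hub_axis 0.68 [234.  224.3] [591.4 128.  132. ]
t_grip 0.85 [362.5 222.4] [556.1   5.7 124. ]
cream_shell_mid 0.95 [191.5 209.5] [613.3 186.7  72. ]
brown_shell_a_mid 0.67 [273.2 255.2] [535.  114.1  72. ]
stand 0.86 [259.8 202.5] [592.  123.9   0. ]
carousel 0.64 [257.7 203. ] [592.2 126.8   0. ]
543 136.9203158056008
bar ((555.5840454101562, 4.811149597167969), (12.008991241455078, 57.64514923095703), 72.71617126464844) [556.41701513   4.84049778 135.41267464]
```

View pics/w1.png

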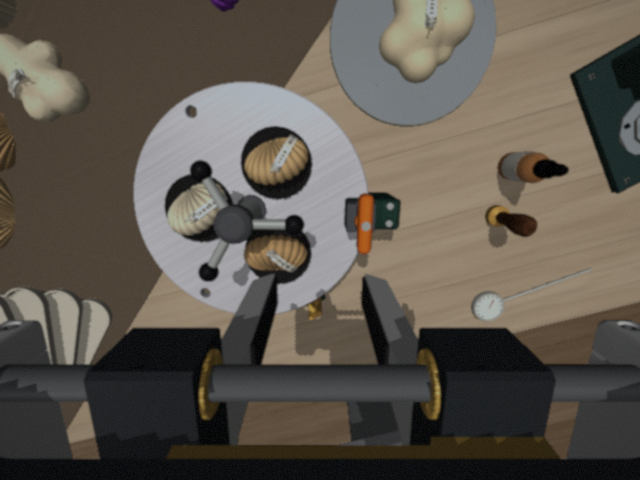

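```bash
python3 -m pendant '[[[2,22.2,0,0,0,1,0.5],[2,22.2,0,0,0,0,0.5],[0,0,25,0,0,0,0.5],[0,0,25,0,0,0,0.5],[0,0,25,0,0,0,0.5],[0,0,25,0,0,0,0.5],[0,0,0,0,0,0,0.5]]]'
python3 - <<'E'
from h import *
s=state(); print(s["joint_positions"].round(2),s["ee_pos"])
p,d=camera("wrist"); cv2.imwrite("pics/w2.png",p[:,:,::-1])
for t,z in dict(hub_axis=132,t_grip=124).items():
    for r in mark_of("wrist",t)[:3]: print(t,round(r["score"],2),np.round(r["position"],1),atz("wrist",r["position"],z).round(1))
W=cloud("wrist",d);hsv=cv2.cvtColor(p,cv2.COLOR_RGB2HSV)
o=(hsv[...,0]<14)&(hsv[...,1]>170)&(hsv[...,2]>120)&(np.abs(W[...,2]-130)<25)&(np.hypot(W[...,0]-552,W[...,1]-8)<60)
q=W[o]; zt=np.percentile(q[:,2],90); q=q[q[:,2]>zt-6]; print(len(q),zt)
r=cv2.minAreaRect(q[:,:2].astype(np.float32)); print("bar",r,q.mean(0))
E
```

```text
time: 5.13
ee_pos: [553.6, 4.6, 275.6]
tcp_rot: [[0.955, -0.297, -0.006], [-0.297, -0.955, 0.0], [-0.006, 0.002, -1.0]]
contact_force: [-0.1, -0.0, -0.4]
gripper_width: 46.7
[ 0.27  0.29 -0.47  1.88  0.15  1.01 -2.14] [553.57458438   4.5661522  275.63124406]
hub_axis 0.98 [132.4 260.7] [593.8 131.3 132. ]
hub_axis 0.35 [321.4 253.3] [559.2   2.4 132. ]
t_grip 0.66 [318.  255.3] [556.6   6.1 124. ]
1043 142.15538170893916
bar ((559.4960327148438, 5.543458938598633), (11.742879867553711, 57.31763458251953), 72.91165161132812) [561.16117224   4.83123948 140.77898423]
```

View pics/w2.png

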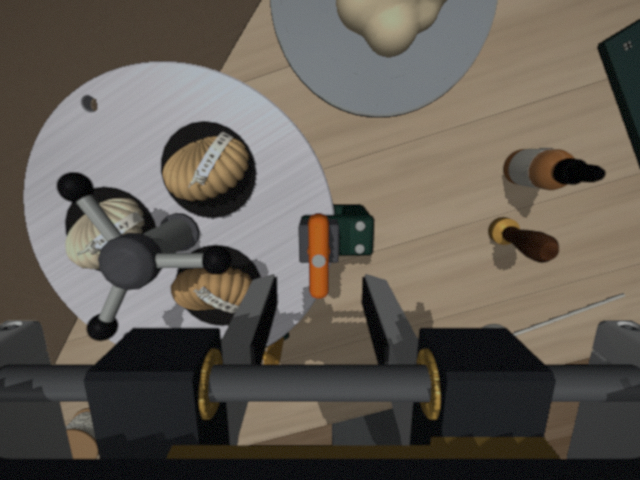

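```bash
python3 -m pendant '[[[2.5,-1,18,0,0,0,0.5],[0,0,18,0,0,0,0.5],[0,0,18,0,0,0,0.5],[0,0,18,0,0,0,0.5],[0,0,0,0,0,0,0.5],[0,0,0,0,0,0,0.5],[0,0,0,0,0,0,0.5]]]'; python3 -m pendant '[[[0,0,0,0,0,0,0.0],[0,0,0,0,0,0,0.0],[0,0,0,0,0,0,0.0],[0,0,0,0,0,0,0.0],[0,0,0,0,0,0,0.0],[0,0,0,0,0,0,0.0]]]' 12
python3 - <<'E'
from h import *
s=state(); print(s["joint_positions"].round(2),s["ee_pos"],s["contact_force"],s["ft_torque"])
p,d=camera("wrist"); cv2.imwrite("pics/w3.png",p[:,:,::-1])
E
```

```text
time: 5.87
ee_pos: [559.0, 5.3, 209.6]
tcp_rot: [[0.955, -0.297, 0.002], [-0.297, -0.955, 0.0], [0.002, -0.001, -1.0]]
contact_force: [0.2, -1.0, 0.5]
gripper_width: 47.1
time: 6.37
ee_pos: [558.0, 4.5, 207.9]
tcp_rot: [[0.955, -0.298, -0.0], [-0.298, -0.955, -0.001], [0.0, 0.001, -1.0]]
contact_force: [-1.6, -5.5, 6.6]
gripper_width: 13.9
[ 0.24  0.38 -0.45  1.94  0.21  0.87 -2.19] [557.98047501   4.4617441  207.92509529] [-1.59739453 -5.51690441  6.58955335] [-1.24989639  0.53456222  0.07427961]
```

View pics/w3.png

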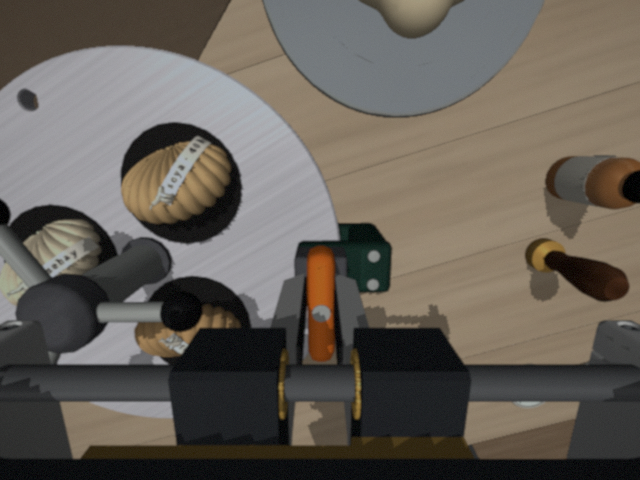

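Run:
```python
from h import *
c=get_calibration("wrist"); T=np.linalg.inv(c["tool_from_camera"])
for x in (-30,0,30):
    # bar top z=135 ; tcp z 208
    q=T[:3,:3]@np.array([x,0,73.])+T[:3,3]; q=c["mtx"]@q; print(x,q[:2]/q[2])
for n in ("side","scene"):
    p,d=camera(n)
    for r in mark_of(n,"t_grip")[:2]: print(n,r["score"],r["position"],atz(n,r["position"],124))
```

```text
-30 [319.88928915 359.44140246]
0 [319.82595358 306.46125109]
30 [319.75650412 248.36683306]
scene 0.68 [318.2, 267.9] [457.12618915 189.69703181 124.        ]
scene 0.65 [403.5, 264.6] [331.095641    28.34823349 124.        ]
```

```bash
python3 -m pendant '[[[0,0,0,0,0,0,0.0],[0,0,0,0,0,0,0.0],[0,0,0,0,0,0,0.0]]]' 35;  python3 -m pendant '[[[0,0,-3,0,0,0,0.0],[0,0,-3,0,0,0,0.0],[0,0,-3,0,0,0,0.0],[0,0,-3,0,0,0,0.0],[0,0,0,0,0,0,0.0],[0,0,0,0,0,0,0.0],[0,0,0,0,0,0,0.0]]]'
```

```text
time: 6.87
ee_pos: [558.0, 4.4, 208.0]
tcp_rot: [[0.955, -0.298, -0.0], [-0.298, -0.955, -0.001], [0.0, 0.001, -1.0]]
contact_force: [-2.7, -4.1, 6.3]
gripper_width: 13.7
time: 7.45
ee_pos: [557.7, 4.4, 219.3]
tcp_rot: [[0.955, -0.298, -0.001], [-0.298, -0.955, -0.001], [-0.001, 0.001, -1.0]]
contact_force: [0.7, -6.9, -8.3]
gripper_width: 13.7
```

```bash
python3 -m pendant '[[[0,0,-3,0,0,0,0.0],[0,0,-2.7,0,0,0,0.0],[0,0,0,0,0,0,0.0],[0,0,0,0,0,0,0.0],[0,0,0,0,0,0,0.0]]]'
python3 - <<'E'
from h import *
for n in ("side","wrist"):
    p,d=camera(n); 
    if n=="side": p=cv2.resize(p[190:310,240:380],None,fx=5,fy=5,interpolation=3)
    cv2.imwrite(f"pics/lift_{n}.png",p[:,:,::-1])
E
```

```text
time: 7.87
ee_pos: [557.7, 4.5, 224.9]
tcp_rot: [[0.955, -0.298, -0.001], [-0.298, -0.955, -0.001], [-0.001, 0.001, -1.0]]
contact_force: [1.2, -4.8, -10.5]
gripper_width: 13.7
```

View pics/lift_wrist.png

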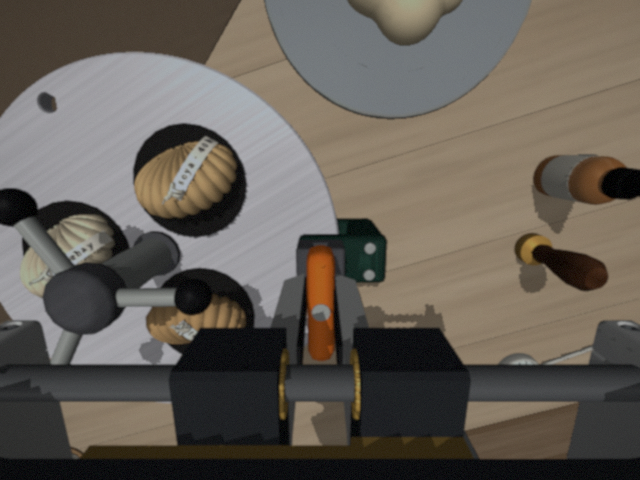

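View pics/lift_side.png

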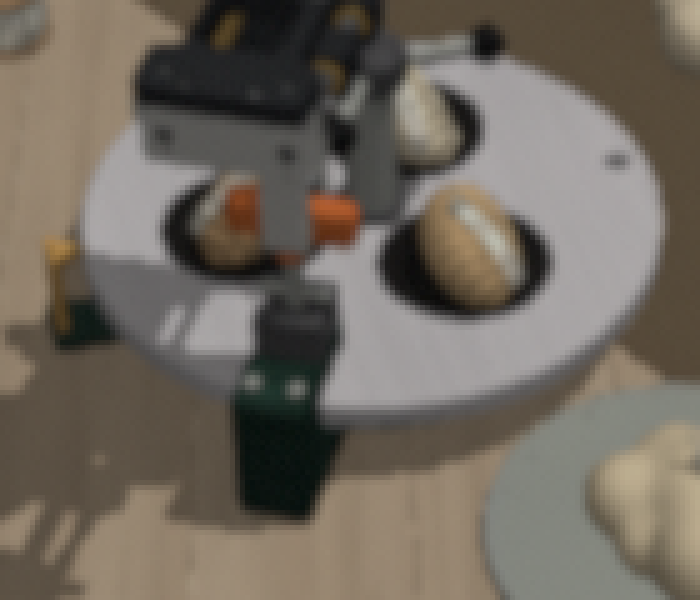

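The bar sits unchanged between the fingers, so the lift is about 16.9 mm. Now I'll turn it counter-clockwise.

```bash
python3 -m pendant '[[[0,0,0,0,0,-5,0.0],[0,0,0,0,0,-5,0.0],[0,0,0,0,0,-5,0.0],[0,0,0,0,0,0,0.0]]]'
python3 - <<'E'
from h import *
s=state(); print(s["ft_torque"],s["joint_positions"].round(2))
E
```

```text
time: 8.3
ee_pos: [557.7, 4.7, 224.9]
tcp_rot: [[0.999, -0.036, -0.001], [-0.036, -0.999, -0.0], [-0.001, 0.0, -1.0]]
contact_force: [1.0, -4.3, -10.5]
gripper_width: 13.4
[-0.99064064 -0.51289486  0.00847685] [ 0.29  0.37 -0.51  1.92  0.22  0.91 -1.93]
```

```bash
python3 -m pendant '[[[0,0,0,0,0,-5,0.0],[0,0,0,0,0,-5,0.0],[0,0,0,0,0,-5,0.0],[0,0,0,0,0,-5,0.0],[0,0,0,0,0,-5,0.0],[0,0,0,0,0,-5,0.0],[0,0,0,0,0,-5,0.0],[0,0,0,0,0,-5,0.0],[0,0,0,0,0,0,0.0],[0,0,0,0,0,0,0.0],[0,0,1,0,0,0,0.0],[0,0,1,0,0,0,0.0],[0,0,0,0,0,0,0.0],[0,0,0,0,0,0,0.0]]]'
python3 - <<'E'
from h import *
s=state(); print(s["ft_torque"],s["joint_positions"].round(2))
p,d=camera("wrist"); cv2.imwrite(f"pics/turn.png",p[:,:,::-1])
E
```

```text
time: 9.47
ee_pos: [557.7, 5.4, 223.2]
tcp_rot: [[0.792, 0.611, -0.001], [0.611, -0.792, 0.0], [-0.0, -0.001, -1.0]]
contact_force: [-3.3, 1.7, -10.0]
gripper_width: 13.4
[ 0.59960156  0.87042129 -0.03866062] [ 0.4   0.39 -0.65  1.92  0.29  0.93 -1.3 ]
```

View pics/turn.png

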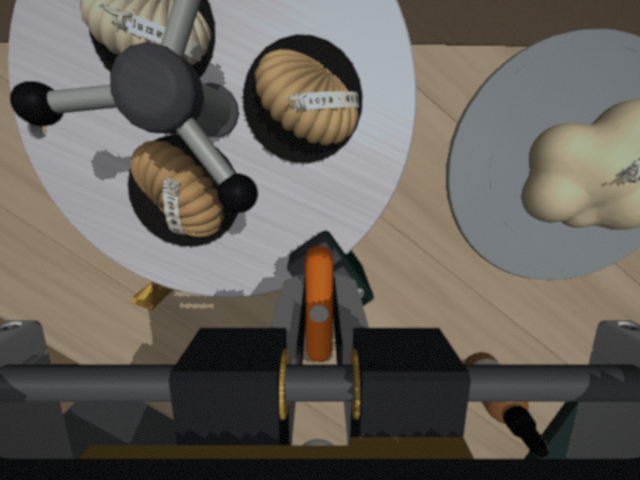

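```bash
python3 -m pendant '[[[0,0,1,0,0,0,0.0],[0,0,0.5,0,0,0,0.0],[0,0,0,0,0,0,0.0],[0,0,0,0,0,0,0.0]]]'
```

```text
time: 9.85
ee_pos: [558.1, 5.5, 222.7]
tcp_rot: [[0.791, 0.611, 0.0], [0.611, -0.791, -0.0], [0.0, 0.0, -1.0]]
contact_force: [-8.5, 1.8, 5.7]
gripper_width: 13.4
```

```bash
python3 -m pendant '[[[0,0,0,0,0,0,0.4],[0,0,0,0,0,0,0.4],[0,0,0,0,0,0,0.4],[0,0,0,0,0,0,0.4],[0,0,-20,0,0,0,0.4],[0,0,-30,0,0,0,0.4],[0,0,-30,0,0,0,0.4],[0,0,-30,0,0,0,0.4],[0,0,-30,0,0,0,0.4],[0,0,0,0,0,0,0.4],[0,0,0,0,0,0,0.4]]]'
python3 - <<'E'
from h import *
s=state(); print(s["ft_torque"],s["joint_positions"].round(2),s["ee_pos"],s["tcp_rot"].round(3))
p,d=camera("wrist"); cv2.imwrite(f"pics/parked.png",p[:,:,::-1])
for t,z in dict(hub_axis=132,t_grip=139).items():
    for r in mark_of("wrist",t)[:3]: print(t,round(r["score"],2),np.round(r["position"],1),atz("wrist",r["position"],z).round(1))
E
```

```text
time: 10.77
ee_pos: [558.7, 5.2, 363.6]
tcp_rot: [[0.791, 0.611, 0.004], [0.611, -0.791, -0.0], [0.003, 0.003, -1.0]]
contact_force: [0.2, 0.3, -0.6]
gripper_width: 37.5
[-0.00366059 -0.05728898 -0.01527734] [ 0.46  0.25 -0.69  1.76  0.17  1.19 -1.19] [558.70660428   5.22387355 363.58704031] [[ 0.791  0.611  0.004]
 [ 0.611 -0.791 -0.   ]
 [ 0.003  0.003 -1.   ]]
hub_axis 0.9 [231.8 121.1] [589.7 125.1 132. ]
t_grip 0.91 [317.9 238.5] [553.4   4.3 139. ]
```

View pics/parked.png

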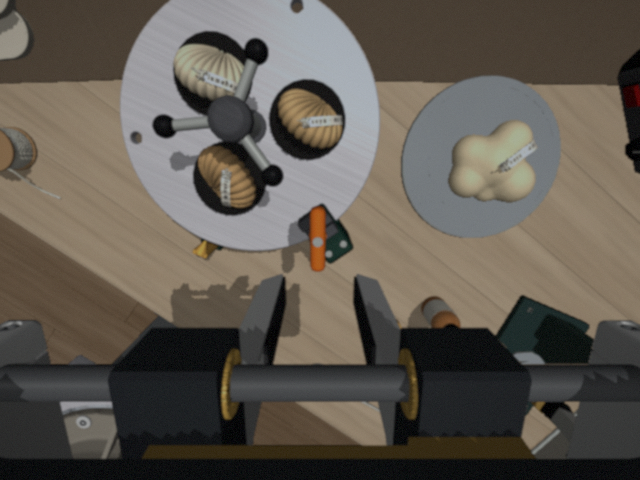

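```bash
python3 -m pendant '[[[27,-12.3,0,0,0,0,0.28],[27,-12.3,0,0,0,0,0.28],[27,-12.3,0,0,0,0,0.28],[27,-12.3,0,0,0,0,0.28],[27.6,-12.3,0,0,0,0,0.28],[0,0,20,0,0,6.1,0.28],[0,0,20,0,0,6.1,0.28],[0,0,20,0,0,6.1,0.28],[0,0,0,0,0,6.1,0.28],[0,0,0,0,0,0,0.28],[0,0,0,0,0,0,0.28]]]'
python3 - <<'E'
from h import *
s=state(); print(s["joint_positions"].round(2),s["ee_pos"],s["tcp_rot"].round(3))
p,d=camera("wrist"); cv2.imwrite(f"pics/sp1.png",p[:,:,::-1])
for t,z in dict(hub_axis=132,t_grip=139).items():
    for r in mark_of("wrist",t)[:3]: print(t,round(r["score"],2),np.round(r["position"],1),atz("wrist",r["position"],z).round(1))
c=get_calibration("wrist"); T=np.linalg.inv(c["tool_from_camera"])
dz=s["ee_pos"][2]-132
for x in (-36,0,22):
    q=T[:3,:3]@np.array([x,0,dz])+T[:3,3]; q=c["mtx"]@q; print(x,q[:2]/q[2])
E
```

```text
time: 11.83
ee_pos: [627.6, 137.0, 301.2]
tcp_rot: [[0.972, 0.234, -0.001], [0.234, -0.972, -0.0], [-0.001, -0.0, -1.0]]
contact_force: [0.1, 0.5, 0.3]
gripper_width: 26.5
[ 0.14  0.44 -0.61  1.65  0.27  1.14 -1.87] [627.5580781  136.97300154 301.17375723] [[ 0.972  0.234 -0.001]
 [ 0.234 -0.972 -0.   ]
 [-0.001 -0.    -1.   ]]
hub_axis 0.64 [322.4 296.8] [591.1 126.1 132. ]
hub_axis 0.52 [320.3 248.9] [629.4 137.  132. ]
-36 [319.90529674 294.54872696]
0 [319.85666759 251.05139536]
22 [319.82519273 222.89806121]
```

View pics/sp1.png

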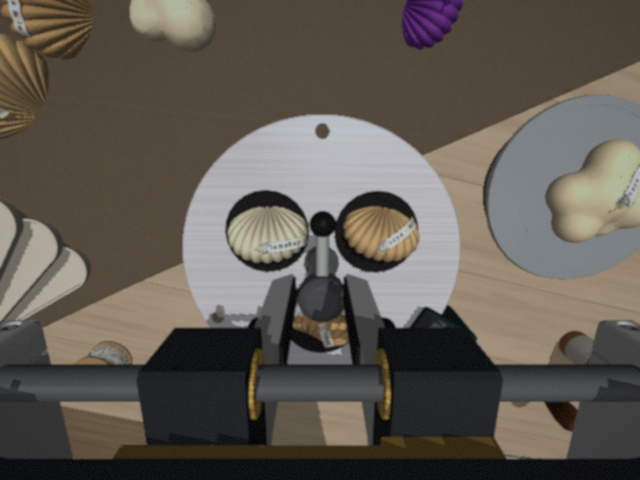

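```bash
python3 -m pendant '[[[1,1.8,22,0,0,0,0.28],[0,0,22,0,0,0,0.28],[0,0,22,0,0,0,0.28],[0,0,10,0,0,0,0.28],[0,0,6,0,0,0,0.28],[0,0,4,0,0,0,0.28],[0,0,0,0,0,0,0.28],[0,0,0,0,0,0,0.28]]]'
python3 - <<'E'
from h import *
s=state(); print(s["joint_positions"].round(2),s["ee_pos"],s["tcp_rot"].round(3))
p,d=camera("wrist"); cv2.imwrite(f"pics/sp2.png",p[:,:,::-1])
p,d=camera("side"); cv2.imwrite(f"pics/sp2s.png",cv2.resize(p[170:310,225:375],None,fx=4,fy=4,interpolation=3)[:,:,::-1])
E
```

```text
time: 12.65
ee_pos: [629.5, 135.4, 216.9]
tcp_rot: [[0.973, 0.23, 0.001], [0.23, -0.973, 0.0], [0.001, -0.0, -1.0]]
contact_force: [-0.4, -0.1, -0.2]
gripper_width: 26.5
[ 0.12  0.52 -0.58  1.73  0.33  0.99 -1.92] [629.52746596 135.38882907 216.85034955] [[ 0.973  0.23   0.001]
 [ 0.23  -0.973  0.   ]
 [ 0.001 -0.    -1.   ]]
```

View pics/sp2.png

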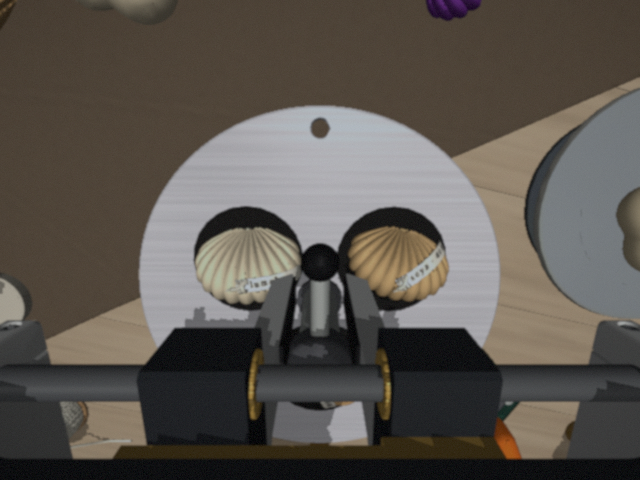

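View pics/sp2s.png

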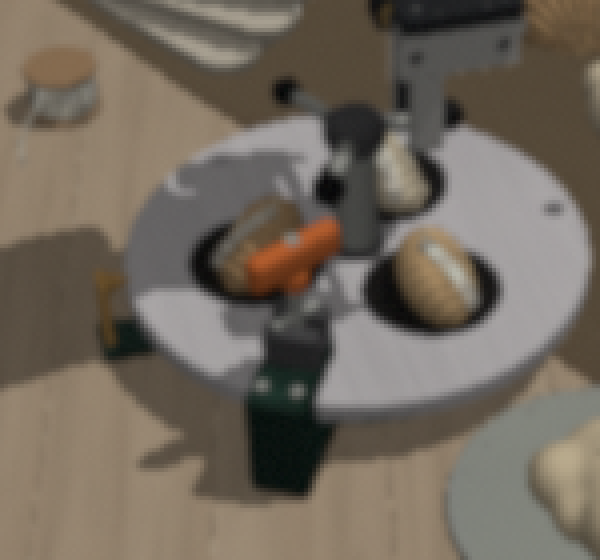

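```bash
python3 -m pendant '[[[0,0,0,0,0,0,0.16],[0,0,0,0,0,0,0.16],[0,0,0,0,0,0,0.16],[0,0,0,0,0,0,0.16]]]' 5; python3 -m pendant '[[[0,-0.65,0,0,0,-1,0.16],[0,-0.65,0,0,0,-1,0.16],[0,-0.65,0,0,0,-1,0.16],[0,-0.65,0,0,0,-1,0.16],[0,-0.65,0,0,0,-1,0.16],[0,-0.65,0,0,0,-1,0.16],[0,-0.65,0,0,0,-1,0.16],[0,-0.65,0,0,0,-1,0.16]]]'
python3 - <<'E'
from h import *
s=state(); print(s["joint_positions"].round(2),s["ee_pos"],s["tcp_rot"].round(3))
p,d=camera("wrist"); cv2.imwrite(f"pics/sp3.png",p[:,:,::-1])
E
```

```text
time: 13.08
ee_pos: [629.1, 135.2, 216.1]
tcp_rot: [[0.973, 0.23, 0.0], [0.23, -0.973, 0.0], [0.0, -0.0, -1.0]]
contact_force: [0.1, -0.0, 0.4]
gripper_width: 15.1
time: 13.75
ee_pos: [627.6, 140.1, 215.9]
tcp_rot: [[0.931, 0.365, -0.0], [0.365, -0.931, -0.0], [-0.0, 0.0, -1.0]]
contact_force: [0.1, -2.2, 0.5]
gripper_width: 15.1
[ 0.13  0.53 -0.61  1.73  0.35  1.   -1.81] [627.61078794 140.0893548  215.9031676 ] [[ 0.931  0.365 -0.   ]
 [ 0.365 -0.931 -0.   ]
 [-0.     0.    -1.   ]]
```

View pics/sp3.png

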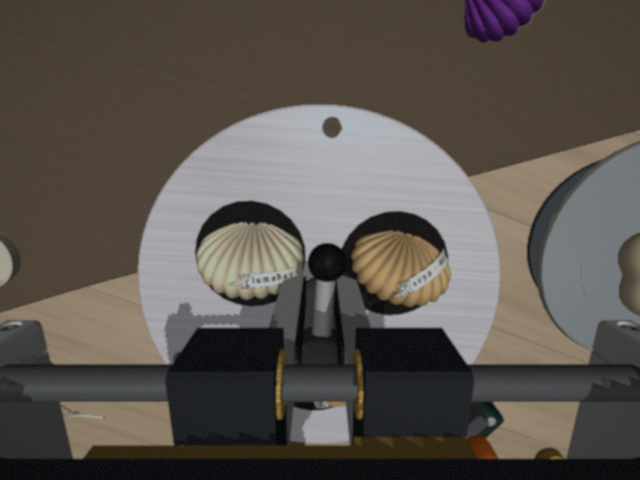

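```bash
python3 -m pendant '[[[0,-0.97,0,0,0,-1.5,0.16],[0,-1.29,0,0,0,-2,0.16],[-0.03,-1.61,0,0,0,-2.5,0.16],[-0.03,-1.61,0,0,0,-2.5,0.16],[-0.03,-1.61,0,0,0,-2.5,0.16],[-0.03,-1.61,0,0,0,-2.5,0.16],[-0.03,-1.61,0,0,0,-2.5,0.16],[-0.03,-1.61,0,0,0,-2.5,0.16],[-0.03,-1.61,0,0,0,-2.5,0.16],[-0.03,-1.61,0,0,0,-2.5,0.16],[-0.03,-1.61,0,0,0,-2.5,0.16],[-0.03,-1.61,0,0,0,-2.5,0.16],[-0.03,-1.61,0,0,0,-2.5,0.16],[-0.03,-1.61,0,0,0,-2.5,0.16],[-0.03,-1.61,0,0,0,-2.5,0.16],[-0.03,-1.61,0,0,0,-2.5,0.16],[0,-1.29,0,0,0,-2,0.16],[0,-0.97,0,0,0,-1.5,0.16],[0,-0.65,0,0,0,-1,0.16],[0,0,0,0,0,0,0.16]]]'
python3 - <<'E'
from h import *
s=state(); e=s["ee_pos"]; print(s["joint_positions"].round(2),e, np.hypot(e[0]-593,e[1]-127),np.degrees(np.arctan2(e[1]-127,e[0]-593)),np.degrees(np.arctan2(s["tcp_rot"][1,0],s["tcp_rot"][0,0])))
p,d=camera("wrist"); cv2.imwrite(f"pics/sp4.png",p[:,:,::-1])
E
```

```text
time: 15.47
ee_pos: [609.2, 160.4, 215.9]
tcp_rot: [[0.432, 0.902, -0.0], [0.902, -0.432, 0.0], [0.0, -0.0, -1.0]]
contact_force: [0.3, 0.1, -0.5]
gripper_width: 15.0
[ 0.22  0.56 -0.79  1.75  0.45  1.02 -1.18] [609.18368352 160.41913506 215.89436962] 37.13152569591292 64.16076462190543 64.37910312831497
```

View pics/sp4.png

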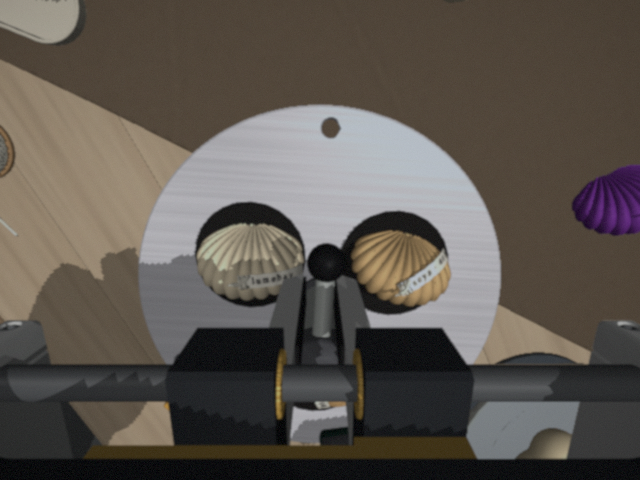

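```bash
python3 -m pendant '[[[0,-0.97,0,0,0,-1.5,0.16],[0,-1.29,0,0,0,-2,0.16],[-0.03,-1.61,0,0,0,-2.5,0.16],[-0.03,-1.61,0,0,0,-2.5,0.16],[-0.03,-1.61,0,0,0,-2.5,0.16],[-0.03,-1.61,0,0,0,-2.5,0.16],[-0.03,-1.61,0,0,0,-2.5,0.16],[-0.03,-1.61,0,0,0,-2.5,0.16],[-0.03,-1.61,0,0,0,-2.5,0.16],[-0.03,-1.61,0,0,0,-2.5,0.16],[-0.03,-1.61,0,0,0,-2.5,0.16],[-0.03,-1.61,0,0,0,-2.5,0.16],[-0.03,-1.61,0,0,0,-2.5,0.16],[-0.03,-1.61,0,0,0,-2.5,0.16],[-0.03,-1.61,0,0,0,-2.5,0.16],[-0.03,-1.61,0,0,0,-2.5,0.16],[-0.03,-1.61,0,0,0,-2.5,0.16],[-0.03,-1.61,0,0,0,-2.5,0.16],[0,-1.29,0,0,0,-2,0.16],[0,-0.65,0,0,0,-1,0.16]]]'; python3 -m pendant '[[[0,0,0,0,0,0,0.16],[0,0,0,0,0,0,0.16]]]';python3 - <<'E'
from h import *
s=state(); e=s["ee_pos"]; print(s["joint_positions"].round(2),e, np.hypot(e[0]-593,e[1]-127),np.degrees(np.arctan2(e[1]-127,e[0]-593)),np.degrees(np.arctan2(s["tcp_rot"][1,0],s["tcp_rot"][0,0])))
p,d=camera("wrist"); cv2.imwrite(f"pics/sp5.png",p[:,:,::-1])
p,d=camera("side"); cv2.imwrite(f"pics/sp5s.png",cv2.resize(p[170:310,225:375],None,fx=4,fy=4,interpolation=3)[:,:,::-1])
E
```

```text
time: 17.18
ee_pos: [580.2, 161.8, 216.0]
tcp_rot: [[-0.358, 0.934, 0.0], [0.934, 0.358, 0.001], [0.0, 0.0, -1.0]]
contact_force: [1.6, 0.1, -0.6]
gripper_width: 14.7
time: 17.35
ee_pos: [580.1, 161.8, 216.0]
tcp_rot: [[-0.355, 0.935, -0.0], [0.935, 0.355, 0.0], [0.0, -0.0, -1.0]]
contact_force: [-0.2, -0.4, -0.5]
gripper_width: 14.9
[ 0.35  0.59 -0.98  1.81  0.56  1.05 -0.48] [580.12557874 161.78008876 215.9590504 ] 37.08645705514291 110.31286070147277 110.76752959712115
```

View pics/sp5.png

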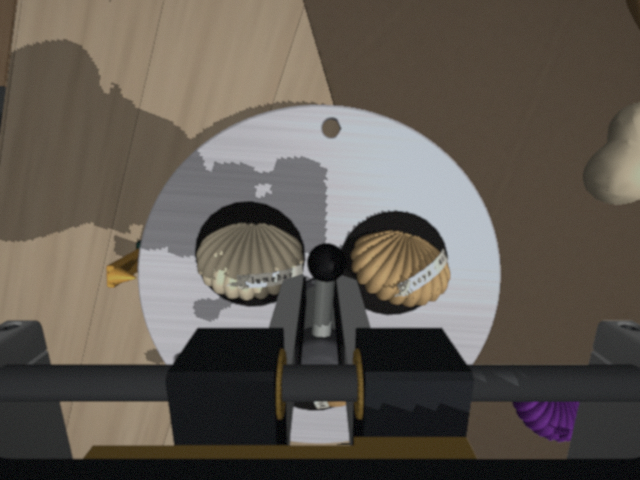

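View pics/sp5s.png

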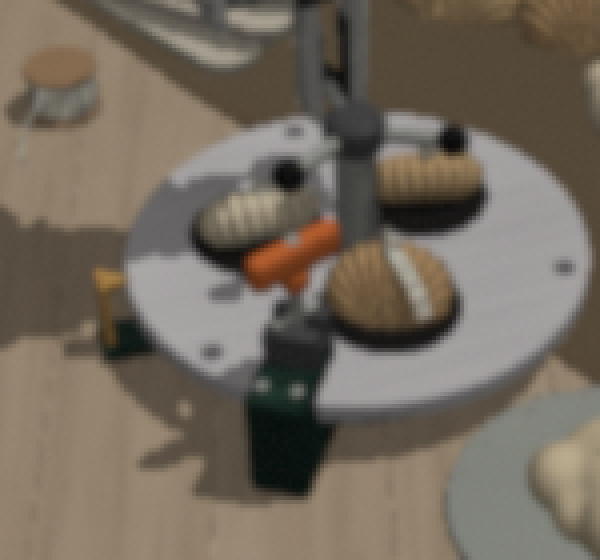

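```bash
python3 -m pendant '[[[0,-0.65,0,0,0,-1,0.16],[0,-1.29,0,0,0,-2,0.16],[-0.03,-1.61,0,0,0,-2.5,0.16],[-0.03,-1.61,0,0,0,-2.5,0.16],[-0.03,-1.61,0,0,0,-2.5,0.16],[-0.03,-1.61,0,0,0,-2.5,0.16],[-0.03,-1.61,0,0,0,-2.5,0.16],[0,-0.97,0,0,0,-1.5,0.16],[0,0,0,0,0,0,0.16],[0,0,0,0,0,0,0.16],[0,0,0,0,0,0,0.28],[0,0,0,0,0,0,0.28],[0,0,0,0,0,0,0.28],[0,0,-20,0,0,0,0.28],[0,0,-30,0,0,0,0.28],[0,0,-30,0,0,0,0.28],[0,0,-30,0,0,0,0.28],[0,0,-20,0,0,0,0.28],[0,0,0,0,0,0,0.28],[0,0,0,0,0,0,0.28]]]'
python3 - <<'E'
from h import *
s=state(); e=s["ee_pos"]; print(s["joint_positions"].round(2),e, np.hypot(e[0]-593,e[1]-127),np.degrees(np.arctan2(e[1]-127,e[0]-593)),np.degrees(np.arctan2(s["tcp_rot"][1,0],s["tcp_rot"][0,0])))
print(s["tcp_rot"].round(3))
p,d=camera("wrist"); cv2.imwrite(f"pics/sp6.png",p[:,:,::-1])
p,d=camera("side"); cv2.imwrite(f"pics/sp6s.png",cv2.resize(p[170:310,225:375],None,fx=4,fy=4,interpolation=3)[:,:,::-1])
E
```

```text
time: 19.12
ee_pos: [570.9, 156.4, 346.8]
tcp_rot: [[-0.612, 0.791, 0.002], [0.791, 0.612, -0.0], [-0.001, 0.001, -1.0]]
contact_force: [-0.0, -0.9, -0.3]
gripper_width: 26.2
[ 0.48  0.47 -1.14  1.7   0.45  1.26 -0.1 ] [570.87044588 156.39309154 346.77371927] 36.79226815262199 126.97546303371692 127.76663425959846
[[-0.612  0.791  0.002]
 [ 0.791  0.612 -0.   ]
 [-0.001  0.001 -1.   ]]
```

View pics/sp6.png

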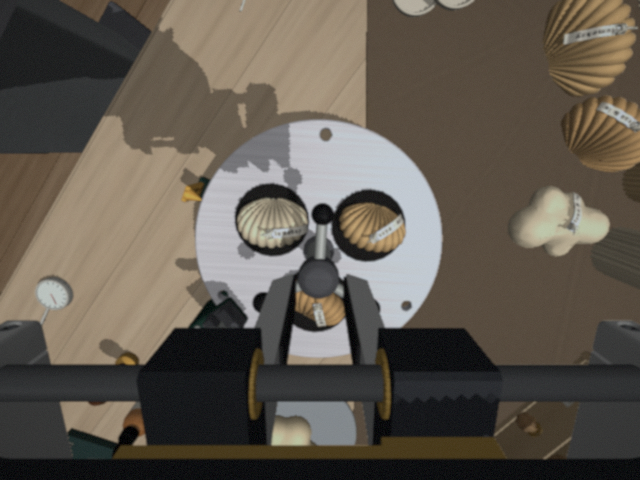

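View pics/sp6s.png

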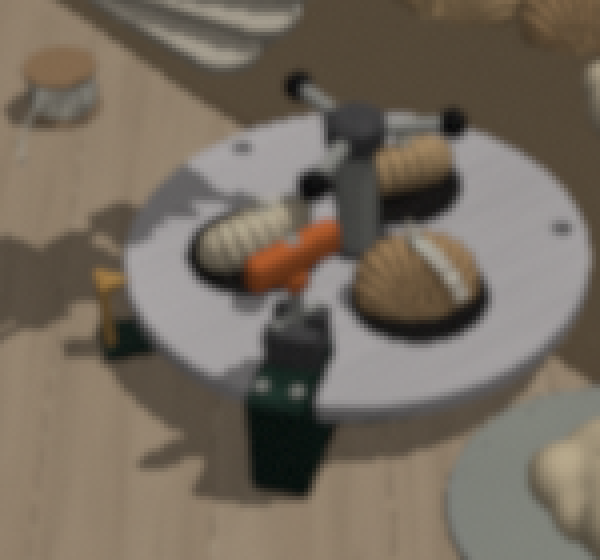

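Run:
```python
from h import *
for px in ((326,134),(407,306)):
    a=atz("wrist",px,46); v=a[:2]-np.array([593,127]); print(a,np.hypot(*v),np.degrees(np.arctan2(v[1],v[0])))
for px in ((322,213),(319,278)):
    print(atz("wrist",px,132))
```

```text
[519.09451683 232.41356928  46.        ] 128.74020751860715 125.03430808017417
[719.01225051 135.712407    46.        ] 126.3130765724657 3.9550997092426807
[557.81994638 174.90918635 132.        ]
[592.68505266 125.49911975 132.        ]
```

```bash
python3 -m pendant '[[[-22.4,-20.6,0,0,0,0,0.45],[-22.4,-20.6,0,0,0,0,0.45],[-22.4,-20.6,0,0,0,0,0.45],[-22.4,-20.6,0,0,0,0,0.45],[-22.2,-20.6,0,0,0,0,0.45],[0,0,0,0,0,6.93,0.45],[0,0,0,0,0,6.93,0.45],[0,0,0,0,0,6.93,0.45],[0,0,0,0,0,6.93,0.45],[0,0,0,0,0,6.93,0.45],[0,0,0,0,0,6.93,0.45],[0,0,0,0,0,6.93,0.45],[0,0,0,0,0,6.93,0.45],[0,0,0,0,0,6.93,0.45],[0,0,0,0,0,6.93,0.45],[0,0,0,0,0,6.93,0.45],[0,0,0,0,0,6.93,0.45],[0,0,0,0,0,6.93,0.45],[0,0,0,0,0,0,0.45],[0,0,0,0,0,0,0.45]]]'
python3 - <<'E'
from h import *
s=state(); e=s["ee_pos"]; print(s["joint_positions"].round(2),e,np.degrees(np.arctan2(s["tcp_rot"][1,0],s["tcp_rot"][0,0])))
print(s["tcp_rot"].round(3))
p,d=camera("wrist"); cv2.imwrite(f"pics/t2.png",p[:,:,::-1])
c=get_calibration("wrist"); T=np.linalg.inv(c["tool_from_camera"])
for x in (-30,0,30):
    q=T[:3,:3]@np.array([x,0,e[2]-150])+T[:3,3]; q=c["mtx"]@q; print(x,q[:2]/q[2])
E
```

```text
time: 20.88
ee_pos: [557.5, 4.9, 345.1]
tcp_rot: [[0.789, 0.615, -0.001], [0.615, -0.789, -0.0], [-0.001, -0.001, -1.0]]
contact_force: [0.1, -0.6, 0.9]
gripper_width: 42.4
[ 0.56  0.29 -0.83  1.78  0.23  1.17 -1.24] [557.51613628   4.86590038 345.0572822 ] 37.94217250927359
[[ 0.789  0.615 -0.001]
 [ 0.615 -0.789 -0.   ]
 [-0.001 -0.001 -1.   ]]
-30 [320.07102976 276.00027878]
0 [320.03848111 242.39239963]
30 [320.00410228 206.89476641]
```

View pics/t2.png

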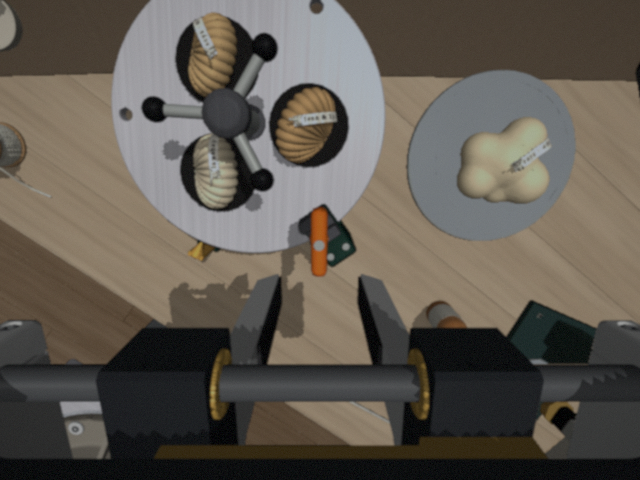

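```bash
python3 -m pendant '[[[0,0,25,0,0,0,0.45],[0,0,25,0,0,0,0.45],[0,0,25,0,0,0,0.45],[0,0,25,0,0,0,0.45],[0,0,14,0,0,0,0.45],[0,0,6,0,0,0,0.45],[0,0,2.5,0,0,0,0.45],[0,0,0,0,0,0,0.45],[0,0,0,0,0,0,0.45]]]';  python3 -m pendant '[[[0,0,0,0,0,0,0],[0,0,0,0,0,0,0],[0,0,0,0,0,0,0],[0,0,0,0,0,0,0],[0,0,0,0,0,0,0],[0,0,0,0,0,0,0]]]' 30
```

```text
time: 21.68
ee_pos: [558.4, 4.9, 224.5]
tcp_rot: [[0.791, 0.612, 0.001], [0.612, -0.791, 0.0], [0.001, 0.001, -1.0]]
contact_force: [0.5, 0.2, -0.1]
gripper_width: 42.5
time: 22.18
ee_pos: [557.6, 5.2, 223.6]
tcp_rot: [[0.791, 0.612, -0.0], [0.612, -0.791, 0.0], [0.0, -0.0, -1.0]]
contact_force: [-3.2, 2.9, 5.1]
gripper_width: 13.8
```

```bash
python3 -m pendant '[[[0,0,-1.5,0,0,0,0],[0,0,-0.5,0,0,0,0],[0,0,0,0,0,5,0],[0,0,0,0,0,5,0],[0,0,0,0,0,5,0],[0,0,0,0,0,5,0],[0,0,0,0,0,5,0],[0,0,0,0,0,5,0],[0,0,0,0,0,5,0],[0,0,0,0,0,5,0],[0,0,0,0,0,5,0],[0,0,0,0,0,5,0],[0,0,0,0,0,5,0],[0,0,0,0,0,0,0],[0,0,0,0,0,0,0]]]'
python3 - <<'E'
from h import *
s=state(); print(s["ft_torque"],s["joint_positions"].round(2))
E
```

```text
time: 23.43
ee_pos: [557.6, 4.2, 225.0]
tcp_rot: [[0.956, -0.295, -0.001], [-0.295, -0.956, -0.001], [-0.0, 0.001, -1.0]]
contact_force: [1.5, -3.6, -10.9]
gripper_width: 13.7
[-1.07563715 -0.34354194  0.11535136] [ 0.34  0.38 -0.57  1.92  0.25  0.92 -2.22]
```

```bash
python3 -m pendant '[[[0,0,1.5,0,0,0,0],[0,0,1.5,0,0,0,0],[0,0,1,0,0,0,0],[0,0,0,0,0,0,0],[0,0,0,0,0,0,0]]]'; python3 -m pendant '[[[0,0,1,0,0,0,0],[0,0,0.5,0,0,0,0],[0,0,0,0,0,0,0],[0,0,0,0,0,0,0]]]'
python3 - <<'E'
from h import *
s=state(); print(s["ft_torque"],s["joint_positions"].round(2))
E
```

```text
time: 23.85
ee_pos: [557.6, 4.3, 221.1]
tcp_rot: [[0.955, -0.296, -0.001], [-0.296, -0.955, -0.0], [-0.0, 0.001, -1.0]]
contact_force: [-0.2, -6.2, -8.5]
gripper_width: 14.2
time: 24.18
ee_pos: [558.0, 4.4, 220.7]
tcp_rot: [[0.955, -0.297, 0.001], [-0.297, -0.955, -0.001], [0.001, 0.001, -1.0]]
contact_force: [-4.1, -5.8, 6.9]
gripper_width: 13.6
[-1.71335301  1.11831433  0.15111226] [ 0.34  0.38 -0.57  1.92  0.26  0.91 -2.23]
```

```bash
python3 -m pendant '[[[0,0,0,0,0,0,0.4],[0,0,0,0,0,0,0.4],[0,0,0,0,0,0,0.4],[0,0,0,0,0,0,0.4],[0,0,-20,0,0,0,0.4],[0,0,-25,0,0,0,0.4],[0,0,-25,0,0,0,0.4],[0,0,-15,0,0,0,0.3],[6.3,-28.3,0,0,0,0,0.28],[6.3,-28.3,0,0,0,0,0.28],[6.3,-28.3,0,0,0,0,0.28],[6.3,-28.3,0,0,0,0,0.28],[6.2,-28.1,0,0,0,0,0.28],[0,0,0,0,0,-5.5,0.28],[0,0,0,0,0,-5.5,0.28],[0,0,0,0,0,-5.5,0.28],[0,0,0,0,0,-5.5,0.28],[0,0,0,0,0,0,0.28],[0,0,0,0,0,0,0.28]]]'
python3 - <<'E'
from h import *
s=state(); e=s["ee_pos"]; print(s["joint_positions"].round(2),e,np.degrees(np.arctan2(s["tcp_rot"][1,0],s["tcp_rot"][0,0])))
p,d=camera("wrist"); cv2.imwrite(f"pics/q1.png",p[:,:,::-1])
p,d=camera("side"); cv2.imwrite(f"pics/q1s.png",cv2.resize(p[170:310,225:375],None,fx=4,fy=4,interpolation=3)[:,:,::-1])
c=get_calibration("wrist"); T=np.linalg.inv(c["tool_from_camera"])
for x in (-37,0,21):
    q=T[:3,:3]@np.array([x,0,e[2]-132])+T[:3,3]; q=c["mtx"]@q; print(x,q[:2]/q[2])
E
```

```text
time: 25.77
ee_pos: [629.8, 130.4, 304.8]
tcp_rot: [[0.997, 0.079, -0.0], [0.079, -0.997, 0.001], [-0.0, -0.001, -1.0]]
contact_force: [-0.1, -0.3, 0.1]
gripper_width: 26.2
[ 0.2   0.45 -0.69  1.64  0.31  1.15 -2.05] [629.82066466 130.41356614 304.82588821] 4.539682794332636
-37 [319.77671653 293.79323207]
0 [319.72267286 249.64165533]
21 [319.69021312 223.12330564]
```

View pics/q1.png

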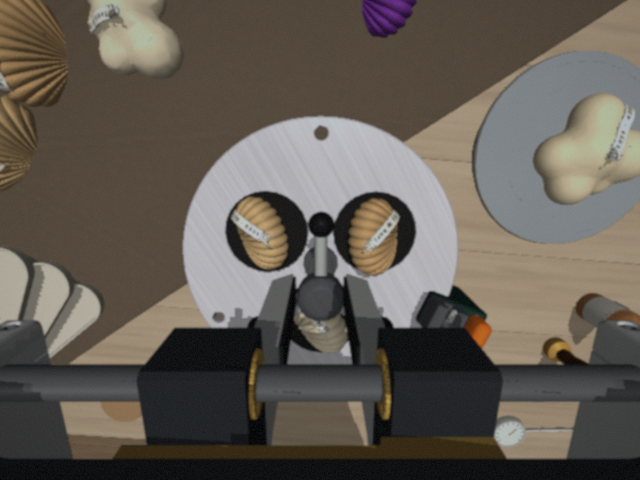

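View pics/q1s.png

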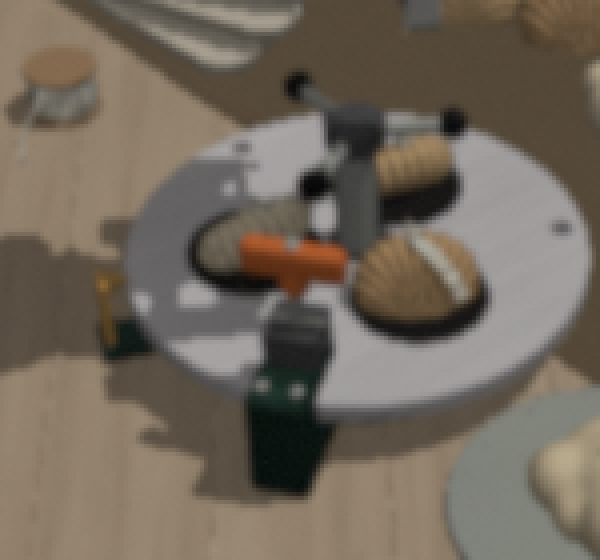

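```bash
python3 -m pendant '[[[0,0.5,22,0,0,0,0.28],[0,0,22,0,0,0,0.28],[0,0,22,0,0,0,0.28],[0,0,10,0,0,0,0.28],[0,0,6,0,0,0,0.28],[0,0,5,0,0,0,0.28],[0,0,0,0,0,0,0.28],[0,0,0,0,0,0,0.16],[0,0,0,0,0,0,0.16],[0,0,0,0,0,0,0.16],[0,0,0,0,0,0,0.16]]]' 5; python3 -m pendant '[[[0,-0.39,0,0,0,-0.6,0.16],[0,-0.39,0,0,0,-0.6,0.16],[0,-0.39,0,0,0,-0.6,0.16],[0,-0.39,0,0,0,-0.6,0.16],[0,-0.39,0,0,0,-0.6,0.16],[0,-0.39,0,0,0,-0.6,0.16],[0,-0.39,0,0,0,-0.6,0.16],[0,-0.39,0,0,0,-0.6,0.16],[0,-0.39,0,0,0,-0.6,0.16],[0,-0.39,0,0,0,-0.6,0.16]]]'
python3 - <<'E'
from h import *
s=state(); e=s["ee_pos"]; print(e,np.degrees(np.arctan2(s["tcp_rot"][1,0],s["tcp_rot"][0,0])),s["ft_torque"])
p,d=camera("wrist"); cv2.imwrite(f"pics/q2.png",p[:,:,::-1])
px=(320,130)
E
```

```text
time: 26.78
ee_pos: [630.0, 129.9, 218.5]
tcp_rot: [[0.997, 0.082, 0.001], [0.082, -0.997, 0.0], [0.001, -0.0, -1.0]]
contact_force: [-0.4, 0.3, 0.5]
gripper_width: 15.0
time: 27.62
ee_pos: [629.4, 132.2, 217.8]
tcp_rot: [[0.983, 0.186, -0.0], [0.186, -0.983, -0.002], [-0.001, 0.002, -1.0]]
contact_force: [-1.6, -9.1, 3.2]
gripper_width: 15.4
[629.3856317  132.23428337 217.80688508] 10.692352492775939 [-2.1689368   0.35643036 -0.07643028]
```

View pics/q2.png

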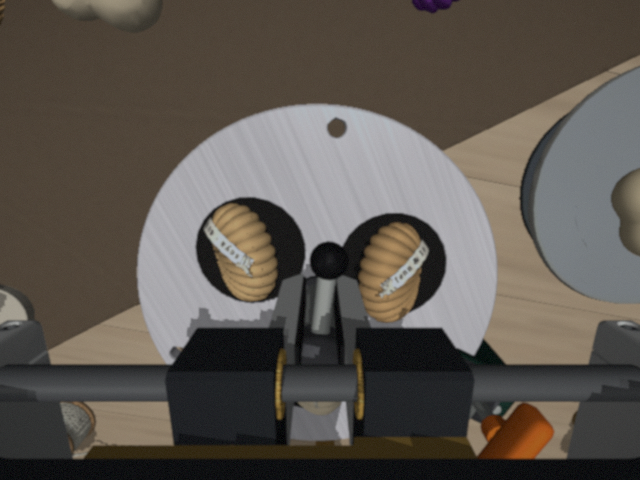

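```bash
python3 -m pendant '[[[0,-0.26,0,0,0,-0.4,0.16],[0,-0.26,0,0,0,-0.4,0.16],[0,-0.26,0,0,0,-0.4,0.16],[0,-0.26,0,0,0,-0.4,0.16],[0,-0.26,0,0,0,-0.4,0.16],[0,-0.26,0,0,0,-0.4,0.16],[0,-0.26,0,0,0,-0.4,0.16],[0,-0.26,0,0,0,-0.4,0.16]]]';python3 - <<'E'
from h import *
s=state(); 
for n in("wrist",):
    p,d=camera(n)
    g=cv2.cvtColor(p,cv2.COLOR_RGB2GRAY)[110:145,300:380]
    y,x=np.nonzero(g<110); print(x.mean()+300,y.mean()+110,len(x))
    a=atz("wrist",(x.mean()+300,y.mean()+110),46); v=a[:2]-[593,127]; print(a,np.hypot(*v),np.degrees(np.arctan2(v[1],v[0])))
E
```

```text
time: 28.33
ee_pos: [629.0, 134.2, 217.8]
tcp_rot: [[0.971, 0.24, -0.0], [0.24, -0.971, -0.002], [-0.001, 0.002, -1.0]]
contact_force: [-0.9, -9.5, 2.4]
gripper_width: 15.2
340.49838187702267 125.85113268608414 309
[720.85356122 141.64130132  46.        ] 128.6891635673422 6.532835828753948
```

```bash
python3 -m pendant '[[[0,-0.26,0,0,0,-0.4,0.16],[0,-0.26,0,0,0,-0.4,0.16],[0,-0.26,0,0,0,-0.4,0.16],[0,-0.26,0,0,0,-0.4,0.16]]]';python3 - <<'E'
from h import *
s=state(); 
for n in("wrist",):
    p,d=camera(n)
    g=cv2.cvtColor(p,cv2.COLOR_RGB2GRAY)[110:145,300:380]
    y,x=np.nonzero(g<110); print(x.mean()+300,y.mean()+110,len(x))
    a=atz("wrist",(x.mean()+300,y.mean()+110),46); v=a[:2]-[593,127]; print(a,np.hypot(*v),np.degrees(np.arctan2(v[1],v[0])))
E
```

```text
time: 28.72
ee_pos: [628.8, 135.2, 217.8]
tcp_rot: [[0.964, 0.267, -0.0], [0.267, -0.964, -0.002], [-0.001, 0.002, -1.0]]
contact_force: [-0.2, -8.2, 2.4]
gripper_width: 15.4
340.487012987013 125.82467532467533 308
[720.43555759 145.18493612  46.        ] 128.7265055808845 8.121226638188281
```

```bash
python3 -m pendant '[[[0,-0.26,0,0,0,-0.4,0.16],[0,-0.26,0,0,0,-0.4,0.16],[0,-0.26,0,0,0,-0.4,0.16],[0,-0.26,0,0,0,-0.4,0.16],[0,-0.26,0,0,0,-0.4,0.16],[0,-0.26,0,0,0,-0.4,0.16],[0,-0.26,0,0,0,-0.4,0.16],[0,-0.26,0,0,0,-0.4,0.16]]]';python3 - <<'E'
from h import *
s=state(); 
for n in("wrist",):
    p,d=camera(n)
    g=cv2.cvtColor(p,cv2.COLOR_RGB2GRAY)[110:145,300:380]
    y,x=np.nonzero(g<110); print(x.mean()+300,y.mean()+110,len(x))
    a=atz("wrist",(x.mean()+300,y.mean()+110),46); v=a[:2]-[593,127]; print(a,np.hypot(*v),np.degrees(np.arctan2(v[1],v[0])))
E
```

```text
time: 29.43
ee_pos: [628.2, 137.8, 217.9]
tcp_rot: [[0.947, 0.321, -0.0], [0.321, -0.947, -0.001], [-0.0, 0.001, -1.0]]
contact_force: [-0.4, -2.2, 1.7]
gripper_width: 14.9
337.77152317880797 125.65894039735099 302
[718.58306504 155.31630583  46.        ] 128.73585126820313 12.706486513928265
```

```bash
python3 -m pendant '[[[0,-0.26,0,0,0,-0.4,0.16],[0,-0.26,0,0,0,-0.4,0.16],[0,-0.26,0,0,0,-0.4,0.16]]]';python3 - <<'E'
from h import *
s=state(); 
for n in("wrist",):
    p,d=camera(n)
    g=cv2.cvtColor(p,cv2.COLOR_RGB2GRAY)[110:145,300:380]
    y,x=np.nonzero(g<110); print(x.mean()+300,y.mean()+110,len(x))
    a=atz("wrist",(x.mean()+300,y.mean()+110),46); v=a[:2]-[593,127]; print(a,np.hypot(*v),np.degrees(np.arctan2(v[1],v[0])))
E
```

```text
time: 29.73
ee_pos: [628.0, 138.2, 217.8]
tcp_rot: [[0.94, 0.34, -0.0], [0.34, -0.94, -0.002], [-0.001, 0.002, -1.0]]
contact_force: [0.1, -9.6, 2.0]
gripper_width: 15.3
339.89473684210526 125.6907894736842 304
[718.54970088 155.63135304  46.        ] 128.77298539150715 12.846494882897181
```

```bash
python3 -m pendant '[[[0,-0.26,0,0,0,-0.4,0.16],[0,-0.26,0,0,0,-0.4,0.16]]]';python3 - <<'E'
from h import *
p,d=camera("wrist")
g=cv2.cvtColor(p,cv2.COLOR_RGB2GRAY)[110:145,300:380]
y,x=np.nonzero(g<110)
a=atz("wrist",(x.mean()+300,y.mean()+110),46); v=a[:2]-[593,127]; print(np.degrees(np.arctan2(v[1],v[0])))
cv2.imwrite("pics/q3.png",p[:,:,::-1])
p,d=camera("side"); cv2.imwrite(f"pics/q3s.png",cv2.resize(p[170:310,225:375],None,fx=4,fy=4,interpolation=3)[:,:,::-1])
E
```

```text
time: 29.95
ee_pos: [627.9, 138.3, 217.9]
tcp_rot: [[0.936, 0.353, -0.0], [0.353, -0.936, -0.002], [-0.001, 0.002, -1.0]]
contact_force: [-0.1, -10.7, 3.0]
gripper_width: 15.2
12.985886822631711
```

View pics/q3s.png

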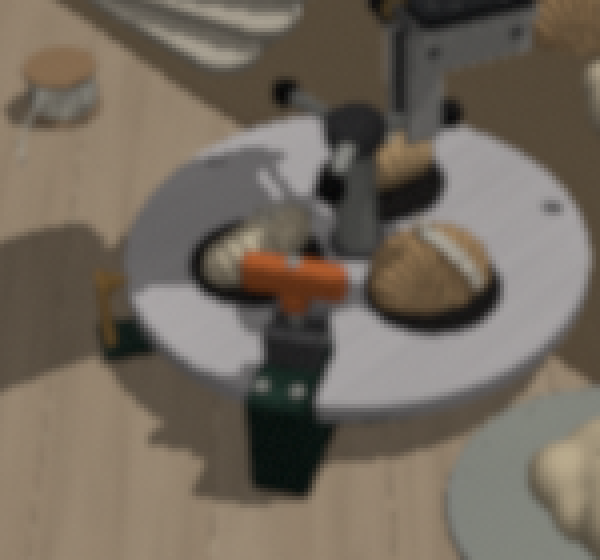

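The pin has snapped in: the bar is back at its home height in the picture, and the disc stopped while the tool went on. Now I'll take the pressure off and withdraw.

```bash
python3 -m pendant '[[[0,0.7,0,0,0,0.5,0.16],[0,0.7,0,0,0,0.5,0.16],[0,0.5,0,0,0,0.5,0.16],[0,0,0,0,0,0,0.28],[0,0,0,0,0,0,0.28],[0,0,0,0,0,0,0.28],[0,0,0,0,0,0,0.28],[0,0,-15,0,0,0,0.28],[0,0,-25,0,0,0,0.28],[0,0,-30,0,0,0,0.28],[0,0,-30,0,0,0,0.28],[0,0,-30,0,0,0,0.28],[0,0,0,0,0,0,0.28],[0,0,0,0,0,0,0.28],[0,0,0,0,0,0,0.28]]]'
python3 - <<'E'
from h import *
s=state(); R=s["tcp_rot"]; print(R.T@(np.array([560,20,360])-s["ee_pos"]))
p,d=camera("wrist"); cv2.imwrite("pics/e1.png",p[:,:,::-1])
p,d=camera("side"); cv2.imwrite(f"pics/e1s.png",cv2.resize(p[170:310,225:375],None,fx=4,fy=4,interpolation=3)[:,:,::-1])
W=cloud("side",d);hsv=cv2.cvtColor(p,cv2.COLOR_RGB2HSV); z=W[...,2]
o=(hsv[...,0]<14)&(hsv[...,1]>170)&(hsv[...,2]>120)&(np.hypot(W[...,0]-590,W[...,1]-130)<200)&(z>90)
print("orange",o.sum(),np.nanmean(W[o],0),np.nanmax(z[o]), "px",np.argwhere(o).mean(0)[::-1])
E
```

```text
time: 31.3
ee_pos: [628.0, 138.2, 348.2]
tcp_rot: [[0.944, 0.329, 0.0], [0.329, -0.944, -0.0], [0.0, 0.0, -1.0]]
contact_force: [-1.0, 0.3, -1.0]
gripper_width: 26.4
[-103.15009683   89.2253356   -11.77030724]
orange 68 [555.44126308   1.51334199 132.99594852] 136.3645839101531 px [297.80882353 236.67647059]
```

View pics/e1s.png

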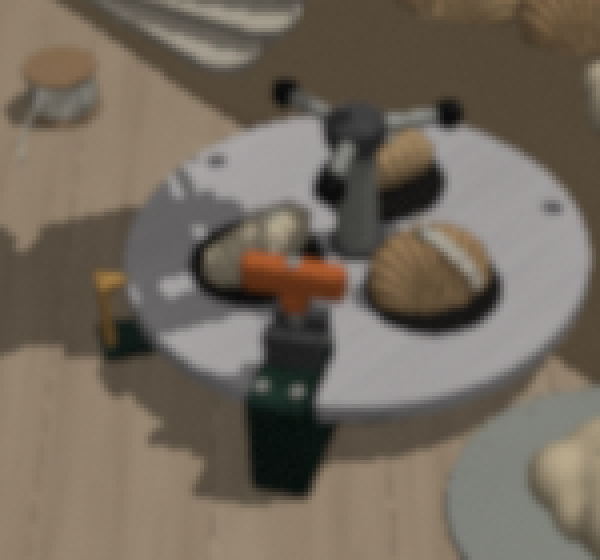

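View pics/e1.png

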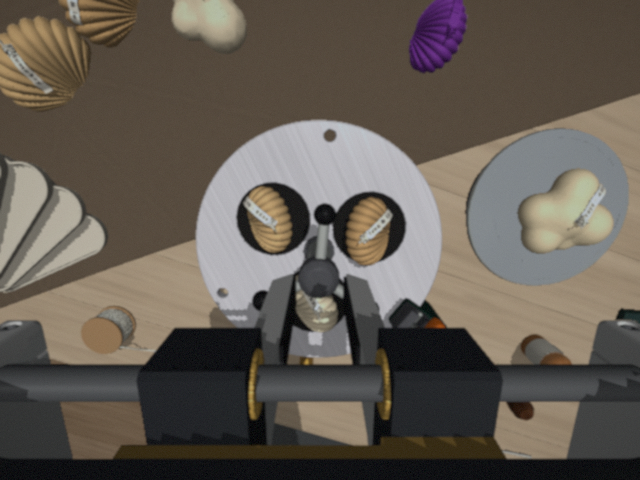

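Run:
```python
from h import *
p,d=camera("scene"); cv2.imwrite("pics/e2.png",cv2.resize(p[215:315,230:380],None,fx=5,fy=5,interpolation=3)[:,:,::-1])
for r in mark_of("scene","cream_shell_mid")[:3]: print(r["score"],r["position"],atz("scene",r["position"],72))
print("expected",593-63*np.cos(np.radians(13.3)),127-63*np.sin(np.radians(13.3)))
s=state(); print(s["contact_force"],s["joint_vel"].round(3))
```

```text
0.8 [254.2, 244.1] [770.24235663 151.24826046  72.        ]
0.62 [320.3, 268.6] [527.60303102 118.60461683  72.        ]
expected 531.6897310150434 112.50686655714942
[ 0.32202709 -1.08748597 -0.56255281] [-0.     0.     0.    -0.004  0.001  0.001  0.   ]
```

View pics/e2.png

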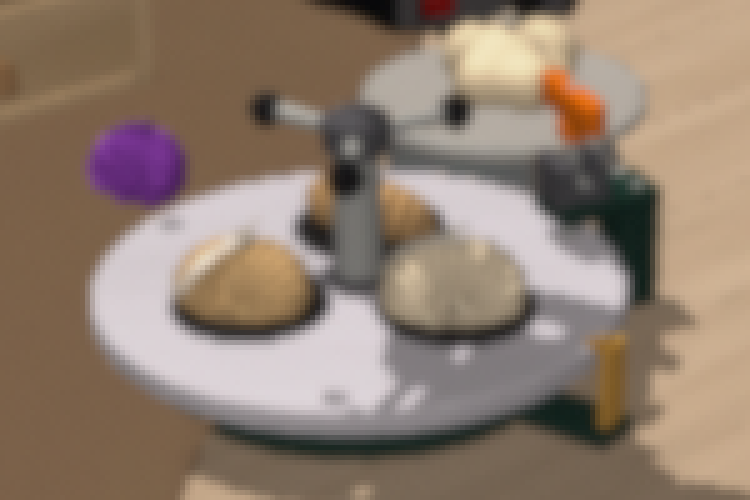

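The cream shell stands at the pointer, at crop (455,285), and the T-handle and spokes look as they did at the start. I'm handing in.

```bash
python3 -c "
from cell import *
print(job_done())"
```

```text
the job is handed in; nothing more can be done
None
```

The cream shell candle is at the working place by the brass pointer, and the index pin is back home in that place's bore. I handed the job in at about 31 s of the 64 s allowed; no verdict is reported.

**What I did:**
- I drew the pin about 17 mm and parked it with a 55° counter-clockwise turn.
- I pushed the carousel round to about 111° by a spoke, with the fingers straddling it.
- I turned the handle back so the pin rode on the disc, then pushed slowly until it snapped in at 120°. Finally I eased off and withdrew upward.

**Last checks:**
- **Pin:** the orange bar is within 0.3 px of its starting position in the side view, so the pin is home and the handle is turned back.
- **Lock:** the bore stayed at about 13° in the world frame while the tool kept moving, so the disc is locked. The pressure was then taken off.
- **Force:** the highest force I read while pushing was about 11 N, against the 45 N limit. I only read it between moves.
- **Candles:** all three stand upright on their pads in the last pictures. The cream one measured about 7 mm from the working place, a rough figure from one camera.
- **Disagreement:** the network scored the purple look-alike (0.80) above the cream candle (0.62), and I rejected it by its colour and place.
- **Other things:** nothing in the pictures suggests the bottle, stamp or spool moved, but I did not measure them again.

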